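# Raise the pail's wire bail and hang it on the pegboard hook

### The job

Leaving the little steel pail standing where it is, swing its folded-down wire handle upright; then lift the pail by that handle and hang it over both prongs of the double hook on the white pegboard, in the dip just behind the upturned tips. Lower it until you feel both prongs take the load before you let go, gently: do not drop it, press hard on the hook or tip the pail. Leave the pump bottles and the tin as they are.

Things in the scene. Friction and masses are not known exactly. Their poses are not given: they have to be found in the camera images.
- pail_mid (a point): Open round steel pail, 76 mm across the rim, 62 mm high, about 300 g (varies), loose, standing on the vanity. Point: on its axis half-way up (31 mm above its underside); z is the pail's up axis. The bail's hinge line is parallel to this y axis and crosses the pail's axis 21 mm above this point. Folded, the bail lies out to the -x side.
- grip_mid (a point): Centre of the round ash sleeve (10 mm thick, 30 mm long) on the bail's top bar; y along the bar. The bail is a U of 5 mm steel wire: straight legs 43.5 mm either side run 100 mm from the hinge line to the bar, which is parallel to the hinge. Folded, the sleeve is 32 mm above the vanity, 55 mm clear of the pail wall. The sleeve spins on the bar.
- bail (a joint): Bail angle in rad: 0 folded down on a stop (legs 0.2 rad below level on the pail's -x side), 1.77 straight up, up to 3.0 on the other side. Light hinge friction (0.008 N m) keeps the bail up by itself within about 0.2 rad of upright; further off it falls.
- pegboard: White plastic pegboard, 300 mm wide, top edge 226 mm above the vanity, fixed on an ash foot, with two black hair clips hung near its sides. Origin on the vanity below the middle of the panel's front face; z up, y along the panel, -x straight out of the front face. In its middle is a steel double hook whose height is not known exactly (see hook_plumb).
- hook_plumb (a point): Point on the vanity plumb below the hook, 66 mm out of the panel; axes as the pegboard. Two 6 mm prongs at y = +-30 mm run along -x; each has a dip, flat 8 mm either side of here, a 9 mm shoulder behind and an upturned tip 14 mm up, 20 mm in front. Wire centre at the dip: 175 to 215 mm up, NOT measured: feel for it. It springs, 6000 N/m; load at most 12 N.
- bottle_a: Tallest pump bottle (48 mm across, 150 mm high, amber glass) on the round glass tray; origin at the centre of its underside. Leave alone.
- bottle_b: Middle pump bottle (48 mm across, 130 mm high, white ceramic) on the tray; origin at the centre of its underside. Leave alone.
- bottle_c: Shortest pump bottle (48 mm across, 115 mm high, clear) on the tray; origin at the centre of its underside. Leave alone.
- tin: Small round steel pill tin, 44 mm across, 18 mm high, on a clear acrylic riser 50 mm high; origin at the centre of its underside. Leave alone.
Things that resemble listed ones, but are neither listed nor needed, are in the scene too. Of the things like the part that bears pail_mid, leave any that is blue or yellow; of the rest the larger one is meant.

How it is judged:
By the outcome, as a careful person would: the job done as asked, in the order asked, and still so for the second after the job is handed in, with the robot touching nothing.
It also fails if it takes over 67 s, if anything falls off the work surface, if the arm or the gripper's body presses on something with over 40 N, if the wrist force passes 120 N, or if a joint passes its speed limit or range.

### The arm

A 6-joint arm with a two-finger parallel gripper is mounted at the origin on the work surface. World frame = base frame: x ahead of the robot, y to its left, z up, the work surface at z = 0. Lengths are in m, angles in degrees, forces in N, time in s.
With the tool pointing down it reaches from about 0.375 to 0.9 m from the base axis. Payload 3.1 kg.
Tool frame: the origin (TCP) lies between the finger pads; the fingertips stand 11 mm ahead of it and the grasp point (between the pads) lies 8 mm behind it; x points along the fingers, y is the direction in which the jaws open and shut, and the axes are right-handed (so a half turn about x gives the same grasp; the last joint's range is limited). The gripper opens to 87 mm and grips with 3 to 60 N. Pads are 19 mm wide; open, the fingers measure 117 mm over their backs; the gripper's body (75 mm by 190 mm) begins 51 mm behind the grasp point.
Start: joints at [62.137, 30.224, 82.088, -0, 67.689, -10.227], TCP at [0.189, 0.596, 0.234] pointing down, gripper open.
Joint ranges: [-176.69, 176.69], [-43.24, 126.21], [12.49, 139.97], [-82, 262], [0, 151.66], [-163.58, 163.58]. Speed limits (degrees/s): [159.86, 159.86, 180, 180, 180, 180].

### API

Orientations are given as a 3x3 rotation matrix whose columns are the frame's x, y, z axes.
In Python, from rig import bot gives the robot as it stands.
- The arm moves only by the shell command python3 -m inch 'ROWS' [OPENING]. ROWS is a JSON object of lists of equal length, an entry for each row: "dp": the shift along the tool's x, y, z in mm, a list of three; "yaw": the turn about the tool's x in degrees. In form: {"dp": [[tx, ty, tz], ...], "yaw": [yaw, ...]}. A call has 1 to 20 rows; each row shifts and turns the commanded pose from where the row before left it, along the tool's axes as they then stand; what a row does not reach is not made up. A row lasts 1/12 s, in which the tool goes at most 41.7 mm and 7.16 degrees, less where a joint would pass 70% of its speed; a pose out of reach is approached as far as the arm can. A call is refused whole if a number of a shift passes 41.7 or a number of a turn 7.16, either way. A call with a gripper value outside its range is refused whole. OPENING is the finger opening in mm, from 0 to 87, set as the call begins (- or left out, the last holds). The fingers move at their own pace and stop on an object; the grip force is fixed at half the most. Time passes only in rows, so rows that do not move let the fingers close. It gives the time, the measured TCP pose, the force and the opening at its end, in the units of the state.
- bot.read_state(): the state, without advancing time (a new reading comes with each control period).
- bot.capture(name): name is "scene" or "side" or "wrist"; returns a dict with "color" (384x512x3 uint8, red, green, blue), "intrinsics" (3x3 intrinsics, pixels), "pose" (4x4, takes a point from camera to world coordinates). Camera axes: x right, y down, z forward; pixel columns grow to the right and rows downward; lengths in m; the calibration is good to about 2 mm. A picture is of the moment at which its call begins. There is no depth.
- bot.hand_in(): hands the job in, once; it reports no verdict.
The state is a dict: "time_s": time; "joint_positions": joint angles; "qvel": joint speeds; "tau": joint torques, N m; "position": TCP position; "tcp_rot": TCP orientation; "force": force on the tool from outside, world axes, zero at the start; "moment": the same for the moment, N m; "opening": opening from 0.0 (shut) to 1.0 (fully open).
Only numpy, scipy, OpenCV 4.12 (cv2) and the standard library are available. Lean on these libraries where they do the work, as an engineer would, in place of code of your own. Each camera call takes 0.05 s, during which the arm holds its last target.

## Working session

There is one attempt and no reset: what is moved stays moved. The work goes in short steps, Python scripts to look and compute and a shell command to move; the robot and the scene stay as the last step left them, time stands still between calls to the robot, and variables do not carry over. Pictures are saved under pics/ and viewed, and the job is handed in when it is done.

```bash
ls; mkdir -p pics; python3 - <<'E'
from rig import bot
import cv2,numpy as np
np.set_printoptions(precision=4,suppress=True)
s=bot.read_state()
for k,v in s.items(): print(k,np.array(v).tolist() if np.ndim(v)<2 else np.array(v))
for n in ["scene","side","wrist"]:
    c=bot.capture(n); cv2.imwrite(f"pics/{n}0.png",c["color"][:,:,::-1]); np.savez(f"{n}0.npz",**c)
    print(n,c["intrinsics"],c["pose"])
E
```

```text
pics
time_s 0.0
joint_positions [62.136756902950374, 30.27974999564831, 82.15555196069023, -6.35322968096578e-07, 67.68877300915591, -10.225011631947368]
qvel [0.025815631280527412, 0.07066452137737239, 0.02876458504936006, -0.02871851039619642, -0.04235567425984071, 0.03398721122592205]
tau [0.0005187446913623717, -44.00426745414734, -17.6593154668808, 0.06318954052403569, 0.05848999600857496, -0.00018871411612053635]
position [0.18899427023461599, 0.5950053426357823, 0.23256783060987057]
tcp_rot [[-0.001   0.303   0.953 ]
 [-0.0019  0.953  -0.303 ]
 [-1.     -0.0021 -0.0004]]
force [0.21947928372132738, 0.2836567837857881, 0.6234628359512746]
moment [-0.014497906522781705, 0.02900921792831518, 0.01859815835850334]
opening 1.0010892951175887
scene [[496.828    0.     260.1901]
 [  0.     496.828  194.6656]
 [  0.       0.       1.    ]] [[-0.8745  0.404  -0.2683  0.9023]
 [ 0.485   0.7272 -0.4858  0.754 ]
 [-0.0012 -0.5549 -0.8319  1.1283]
 [ 0.      0.      0.      1.    ]]
side [[380.1631   0.     248.9758]
 [  0.     380.1631 192.4077]
 [  0.       0.       1.    ]] [[ 0.9752 -0.1697  0.1421  0.424 ]
 [-0.2213 -0.7666  0.6028 -0.541 ]
 [ 0.0066 -0.6193 -0.7851  0.8829]
 [ 0.      0.      0.      1.    ]]
wrist [[276.7157   0.     259.912 ]
 [  0.     276.7157 188.9274]
 [  0.       0.       1.    ]] [[ 0.3026  0.9112  0.2795  0.1108]
 [ 0.9531 -0.2889 -0.0901  0.619 ]
 [-0.0014  0.2936 -0.9559  0.3843]
 [ 0.      0.      0.      1.    ]]
```

View pics/scene0.png

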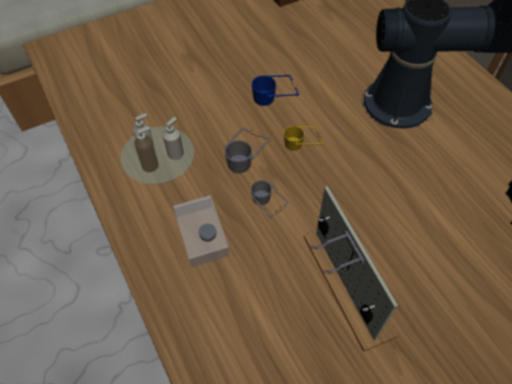

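View pics/side0.png

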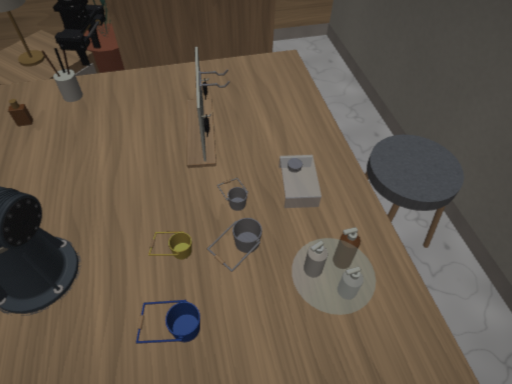

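View pics/wrist0.png

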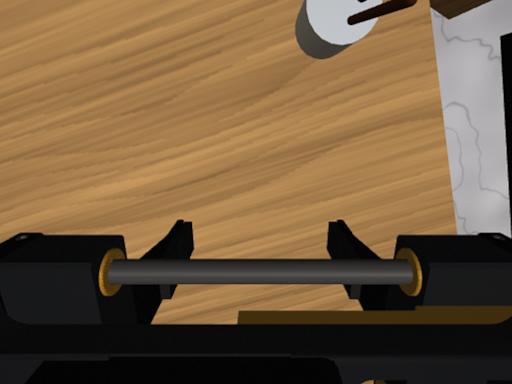

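Pails: blue at scene (264,90), yellow (293,137), grey (239,156) and smaller grey (262,191). The larger grey one at (239,156), side (247,236), fits: it is neither blue nor yellow, and it is the bigger of the two left. I'll confirm it in an enlarged crop.

```bash
python3 - <<'E'
import cv2,numpy as np
a=cv2.imread("pics/scene0.png"); b=cv2.imread("pics/side0.png")
def crop(im,x,y,w,h,f): return cv2.resize(im[y:y+h,x:x+w],None,fx=f,fy=f,interpolation=cv2.INTER_CUBIC)
cv2.imwrite("pics/c1.png",crop(a,210,115,100,110,5))
cv2.imwrite("pics/c2.png",crop(b,195,170,100,110,5))
cv2.imwrite("pics/c3.png",crop(a,295,180,110,170,3.5))
cv2.imwrite("pics/c4.png",crop(b,180,40,60,140,4))
E
```

```text
(no output)
```

View pics/c1.png

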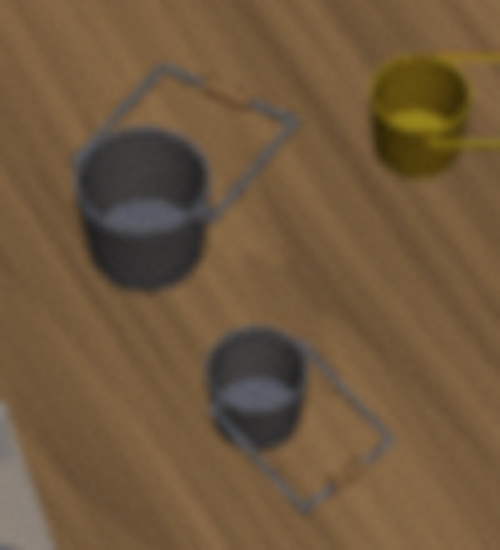

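View pics/c2.png

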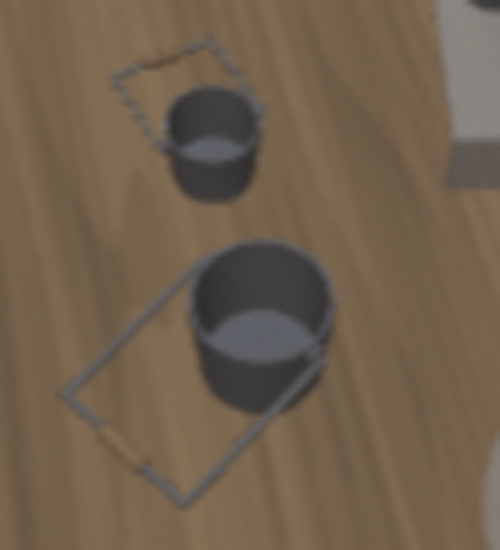

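View pics/c3.png

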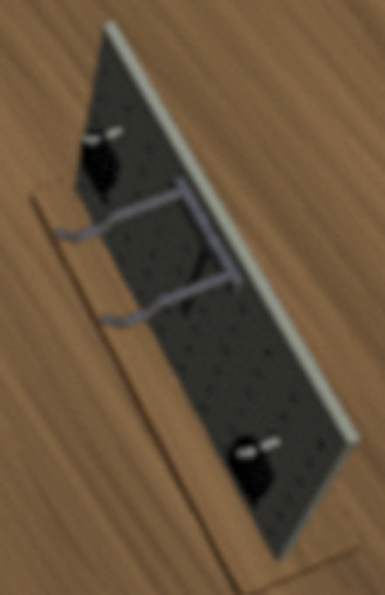

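View pics/c4.png

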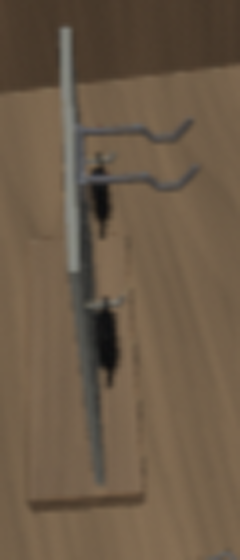

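The crop shows the larger grey pail, with its bail folded and an ash sleeve, so that is the one meant. Next I'll fit its pose and the board's from both views.

```bash
cat > h.py <<'E'
import numpy as np
from scipy.optimize import least_squares
np.set_printoptions(precision=4,suppress=True)
def cam(n):
    c=np.load(n+".npz"); return c["intrinsics"],c["pose"]
def proj(c,P):
    K,T=c; P=np.atleast_2d(P); q=(P-T[:3,3])@T[:3,:3]; u=q@K.T; return u[:,:2]/u[:,2:]
def Rz(a): return np.array([[np.cos(a),-np.sin(a),0],[np.sin(a),np.cos(a),0],[0,0,1]])
def fit(obs,model,x0):
    f=lambda p: np.concatenate([(proj(c,model(p)[k])-uv).ravel() for c,k,uv in obs])
    r=least_squares(f,x0,loss="soft_l1"); 
    print("p",r.x,"yawdeg",np.degrees(r.x[2])%360)
    for (c,k,uv),e in zip(obs,f(r.x).reshape(-1,2)): print(k,uv,e)
    return r.x
def pail(p,th=0.0):
    a=th-0.2; h=0.052
    L=np.array([-.1*np.cos(a),0,h+.1*np.sin(a)])
    d=dict(rim=[0,0,.062],grip=L,cL=L+[0,.0435,0],cR=L-[0,.0435,0],base=[0,0,0])
    return {k:Rz(p[2])@np.array(v)+[p[0],p[1],0] for k,v in d.items()}
def peg(p):
    h=p[3]
    d=dict(dL=[-.066,.03,h],dR=[-.066,-.03,h],tL=[-.086,.03,h+.014],tR=[-.086,-.03,h+.014],cL=[0,.15,.226],cR=[0,-.15,.226])
    return {k:Rz(p[2])@np.array(v)+[p[0],p[1],0] for k,v in d.items()}
E
python3 - <<'E'
from h import *
S,D=cam("scene0"),cam("side0")
s=lambda x,y:np.array([210+x/5,115+y/5]); d=lambda x,y:np.array([195+x/5,170+y/5])
obs=[(S,"rim",s(142,180)),(S,"grip",s(226,95)),(D,"rim",d(261,300)),(D,"grip",d(123,447)),
(D,"cL",d(66,394)),(D,"cR",d(185,502)),(S,"cL",s(297,121)),(S,"cR",s(163,68))]
# initial
p=fit(obs,pail,[.45,.2,0]); 
for y in (1,2,-1,3):
    print('--'); fit(obs,pail,[.45,.1,y])
E
```

```text
p [ 0.5411 -0.0258  0.5742] yawdeg 32.9012287459289
rim [238.4 151. ] [-0.4513 -0.5337]
grip [255.2 134. ] [-0.141  -0.4612]
rim [247.2 230. ] [-0.2916 -1.0115]
grip [219.6 259.4] [-0.171  -0.3512]
cL [208.2 248.8] [-0.4001 -0.4332]
cR [232.  270.4] [-0.4768 -0.2419]
cL [269.4 139.2] [-0.9939 -0.2157]
cR [242.6 128.6] [-0.6778 -0.4208]
--
p [ 0.5411 -0.0258  0.5742] yawdeg 32.90122870747272
rim [238.4 151. ] [-0.4513 -0.5337]
grip [255.2 134. ] [-0.141  -0.4612]
rim [247.2 230. ] [-0.2916 -1.0115]
grip [219.6 259.4] [-0.171  -0.3512]
cL [208.2 248.8] [-0.4001 -0.4332]
cR [232.  270.4] [-0.4768 -0.2419]
cL [269.4 139.2] [-0.9939 -0.2157]
cR [242.6 128.6] [-0.6778 -0.4208]
--
p [ 0.5411 -0.0258  0.5742] yawdeg 32.90122848749018
rim [238.4 151. ] [-0.4513 -0.5337]
grip [255.2 134. ] [-0.141  -0.4612]
rim [247.2 230. ] [-0.2916 -1.0115]
grip [219.6 259.4] [-0.171  -0.3512]
cL [208.2 248.8] [-0.4001 -0.4332]
cR [232.  270.4] [-0.4768 -0.2419]
cL [269.4 139.2] [-0.9939 -0.2157]
cR [242.6 128.6] [-0.6778 -0.4208]
--
p [ 0.5411 -0.0258  0.5742] yawdeg 32.90122857083857
rim [238.4 151. ] [-0.4513 -0.5337]
grip [255.2 134. ] [-0.141  -0.4612]
rim [247.2 230. ] [-0.2916 -1.0115]
grip [219.6 259.4] [-0.171  -0.3512]
cL [208.2 248.8] [-0.4001 -0.4332]
cR [232.  270.4] [-0.4768 -0.2419]
cL [269.4 139.2] [-0.9939 -0.2157]
cR [242.6 128.6] [-0.6778 -0.4208]
--
p [ 0.5411 -0.0258  0.5742] yawdeg 32.90122871426411
rim [238.4 151. ] [-0.4513 -0.5337]
grip [255.2 134. ] [-0.141  -0.4612]
rim [247.2 230. ] [-0.2916 -1.0115]
grip [219.6 259.4] [-0.171  -0.3512]
cL [208.2 248.8] [-0.4001 -0.4332]
cR [232.  270.4] [-0.4768 -0.2419]
cL [269.4 139.2] [-0.9939 -0.2157]
cR [242.6 128.6] [-0.6778 -0.4208]
```

```bash
python3 - <<'E'
from h import *
S,D=cam("scene0"),cam("side0")
s=lambda x,y:np.array([295+x/3.5,180+y/3.5]); d=lambda x,y:np.array([180+x/4,40+y/4])
# front faces -x local = world +x approx -> yaw ~180; local +y = world -y
obs=[(S,"dR",s(122,322)),(S,"dL",s(78,238)),(D,"dL",d(168,187)),(D,"dR",d(160,138)),
(S,"tR",s(105,320)),(S,"tL",s(60,234)),(D,"tL",d(200,168)),(D,"tR",d(191,121)),
(S,"cR",s(350,445)),(S,"cL",s(106,28)),(D,"cL",d(79,270)),(D,"cR",d(70,28))]
for y in (2.5,3.1):
    fit(obs,peg,[.4,.5,y,.195])
    o2=[(c,{'L':k[0]+'R','R':k[0]+'L'}[k[1]],u) for c,k,u in obs]; print('swap'); fit(o2,peg,[.4,.5,y,.195])
E
```

```text
p [0.4962 0.4255 3.0226 0.1982] yawdeg 173.18210694073042
dR [329.8571 272.    ] [ 2.4974 -0.3013]
dL [317.2857 248.    ] [ 2.1499 -0.5661]
dL [222.    86.75] [-0.0058 -0.1747]
dR [220.   74.5] [0.8021 0.0128]
tR [325.     271.4286] [-0.7349  0.7588]
tL [312.1429 246.8571] [-0.7528  0.6773]
tL [230.  82.] [-1.3768  0.1475]
tR [227.75  70.25] [-0.5429 -0.1234]
cR [395.     307.1429] [-1.0842  0.007 ]
cL [325.2857 188.    ] [-1.542  -1.3681]
cL [199.75 107.5 ] [-0.235  -0.8156]
cR [197.5  47. ] [-0.2545 -1.3372]
swap
p [0.5459 0.5024 1.9947 0.1611] yawdeg 114.2860892520946
dL [329.8571 272.    ] [ 3.5286 -3.5879]
dR [317.2857 248.    ] [ 0.7124 41.6141]
dR [222.    86.75] [10.0439 -4.7588]
dL [220.   74.5] [-3.8484 14.5215]
tL [325.     271.4286] [  1.1574 -11.0211]
tR [312.1429 246.8571] [-1.6358 34.6475]
tR [230.  82.] [ 5.6867 -0.702 ]
tL [227.75  70.25] [-8.1717 18.1919]
cL [395.     307.1429] [ -0.2308 -77.1074]
cR [325.2857 188.    ] [ -9.4069 157.565 ]
cR [199.75 107.5 ] [ 50.2561 -66.1608]
cL [197.5  47. ] [-29.7035  27.3557]
p [0.4962 0.4255 3.0226 0.1982] yawdeg 173.182106963
[... 296 characters left out ...]
5429 -0.1234]
cR [395.     307.1429] [-1.0842  0.007 ]
cL [325.2857 188.    ] [-1.542  -1.3681]
cL [199.75 107.5 ] [-0.235  -0.8156]
cR [197.5  47. ] [-0.2545 -1.3372]
swap
p [0.5459 0.5024 1.9947 0.1611] yawdeg 114.28715644236713
dL [329.8571 272.    ] [ 3.5286 -3.5861]
dR [317.2857 248.    ] [ 0.713  41.6162]
dR [222.    86.75] [10.0439 -4.7587]
dL [220.   74.5] [-3.8481 14.5217]
tL [325.     271.4286] [  1.1573 -11.0193]
tR [312.1429 246.8571] [-1.6354 34.6497]
tR [230.  82.] [ 5.6868 -0.702 ]
tL [227.75  70.25] [-8.1713 18.1921]
cL [395.     307.1429] [ -0.2311 -77.1073]
cR [325.2857 188.    ] [ -9.4048 157.567 ]
cR [199.75 107.5 ] [ 50.2553 -66.1615]
cL [197.5  47. ] [-29.7032  27.3557]
```

```bash
cat >> h.py <<'E'
def go(target_xyz,yaw=None):
    """print remaining move in current tool axes; target TCP; yaw = wanted world heading of tool y (deg)"""
    from rig import bot
    s=bot.read_state(); R=np.array(s["tcp_rot"]); p=np.array(s["position"])
    print("t",round(s["time_s"],2),"tcp",p*1e3,"heading",np.degrees(np.arctan2(R[1,1],R[0,1])),"F",np.array(s["force"]),"open",s["opening"]*87,"q",np.array(s["joint_positions"]))
    # ideal axes: x straight down
    a=np.arctan2(R[1,1],R[0,1]); y=np.array([np.cos(a),np.sin(a),0]);z=np.array([np.sin(a),-np.cos(a),0]);x=np.array([0,0,-1.])
    d=np.array(target_xyz)-p
    print("tool dp mm",np.array([d@x,d@y,d@z])*1e3, "yaw",None if yaw is None else (np.degrees(a)-yaw))
E
python3 - <<'E'
from h import *
S,D=cam("scene0"),cam("side0")
q=lambda x,y,ox,oy,f:np.array([ox+(x+.5)/f-.5,oy+(y+.5)/f-.5])
s=lambda x,y:q(x,y,210,115,5); d=lambda x,y:q(x,y,195,170,5)
obs=[(S,"rim",s(142,180)),(S,"grip",s(226,95)),(D,"rim",d(261,300)),(D,"grip",d(123,447)),
(D,"cL",d(66,394)),(D,"cR",d(185,502)),(S,"cL",s(297,121)),(S,"cR",s(163,68))]
p=fit(obs,pail,[.45,.2,0]); print(pail(p)["grip"])
s=lambda x,y:q(x,y,295,180,3.5); d=lambda x,y:q(x,y,180,40,4)
obs=[(S,"dR",s(127,322)),(S,"dL",s(82,238)),(D,"dL",d(166,187)),(D,"dR",d(160,138)),
(S,"tR",s(105,320)),(S,"tL",s(60,234)),(D,"tL",d(197,168)),(D,"tR",d(191,121)),
(S,"cR",s(350,445)),(S,"cL",s(106,28)),(D,"cL",d(79,270)),(D,"cR",d(70,28))]
g=fit(obs,peg,[.4,.5,3,.195])
print(Rz(g[2])@[-.066,0,0]+[g[0],g[1],0])
t=pail(p)["grip"]; go([t[0],t[1],.120],np.degrees(p[2]))
E
```

```text
p [ 0.5408 -0.0259  0.5728] yawdeg 32.8193306021657
rim [238.  150.6] [ 0.0085 -0.1895]
grip [254.8 133.6] [ 0.3571 -0.0954]
rim [246.8 229.6] [ 0.027  -0.5645]
grip [219.2 259. ] [0.1051 0.0645]
cL [207.8 248.4] [-0.1037 -0.0333]
cR [231.6 270. ] [-0.221  0.191]
cL [269.  138.8] [-0.5057  0.1642]
cR [242.2 128.2] [-0.1693 -0.0688]
[ 0.4585 -0.079   0.0321]
p [0.4956 0.4253 3.0217 0.1995] yawdeg 173.1298795385575
dR [330.9286 271.6429] [ 1.6532 -0.4271]
dL [318.0714 247.6429] [ 1.5984 -0.7048]
dL [221.125  86.375] [ 0.6633 -0.0856]
dR [219.625  74.125] [0.9946 0.0972]
tR [324.6429 271.0714] [-0.1574  0.6179]
tL [311.7857 246.5   ] [-0.1677  0.5238]
tL [228.875  81.625] [-0.4517  0.2329]
tR [227.375  69.875] [-0.3447 -0.0426]
cR [394.6429 306.7857] [-0.6144  0.1693]
cL [324.9286 187.6429] [-0.9629 -1.1934]
cL [199.375 107.125] [-0.1094 -0.3639]
cR [197.125  46.625] [-0.0041 -0.912 ]
[0.5612 0.4174 0.    ]
t 0.15 tcp [189.0672 595.1186 232.8034] heading 72.36711602620393 F [-0.4278  0.226  -0.1846] open 86.96210818453787 q [ 62.1368  30.2651  82.1415  -0.0025  67.6909 -10.2293]
tool dp mm [ 112.8034 -560.827   460.9523] yaw 39.54778542403823
```

```bash
python3 -m inch '{"dp":[[0,-10,8],[0,-28,23],[0,-28,23],[0,-28,23],[0,-28,23],[0,-28,23],[0,-28,23],[0,-28,23],[0,-28,23],[0,-28,23],[0,-28,23],[0,-28,23],[0,-28,23],[0,-28,23],[0,-28,23],[0,-28,23],[0,-28,23],[0,-28,23],[0,-28,23],[0,-28,23]],"yaw":[0,0,0,0,0,0,0,0,0,0,0,0,0,0,0,0,0,0,0,0]}' 34
python3 -m inch '{"dp":[[0,-12,10],[0,-6,5],[0,0,0],[0,0,0],[0,0,0],[0,0,0],[0,0,0],[0,0,0],[0,0,0],[0,0,0],[0,0,0]],"yaw":[0,0,6.6,6.6,6.6,6.6,6.6,6.5,0,0,0]}'
python3 - <<'E'
from h import *
from rig import bot
import cv2
go([.4585,-.079,.12],32.8)
c=bot.capture("wrist"); cv2.imwrite("pics/wrist1.png",c["color"][:,:,::-1]); np.savez("wrist1.npz",**c)
E
```

```text
time_s: 1.82
position: [0.4494, -0.0576, 0.2335]
tcp_rot: [[-0.0, 0.304, 0.953], [0.0, 0.953, -0.304], [-1.0, 0.0, -0.0]]
force: [0.7, 1.2, 0.5]
opening: 0.393
time_s: 2.73
position: [0.4577, -0.0768, 0.2335]
tcp_rot: [[-0.001, 0.838, 0.545], [0.0, 0.545, -0.838], [-1.0, -0.0, -0.001]]
force: [0.7, -0.2, 0.4]
opening: 0.39
t 2.73 tcp [457.6808 -76.8268 233.4779] heading 33.04254849046269 F [ 0.6579 -0.2437  0.4121] open 33.9093154657066 q [-23.3704  17.8996 104.4107   0.0059  57.7244 -56.4161]
tool dp mm [113.4779  -0.4983   2.2683] yaw 0.24254849046269555
```

View pics/wrist1.png

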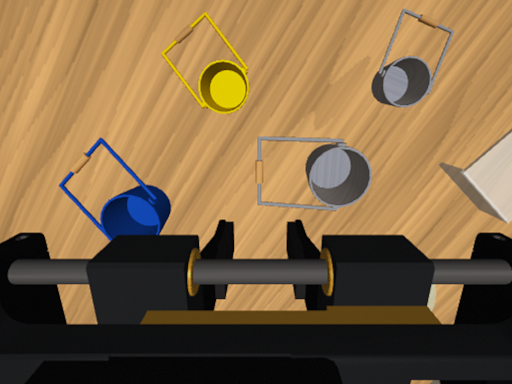

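The wrist view shows the sleeve at (260,171), bail corners near (258,138) and (259,205), and the pail rim around (338,175). I'll refine the fit with this view.

```bash
python3 - <<'E'
import cv2
a=cv2.imread("pics/wrist1.png")
cv2.imwrite("pics/c5.png",cv2.resize(a[125:220,245:385],None,fx=5,fy=5,interpolation=cv2.INTER_CUBIC))
E
```

```text
(no output)
```

View pics/c5.png

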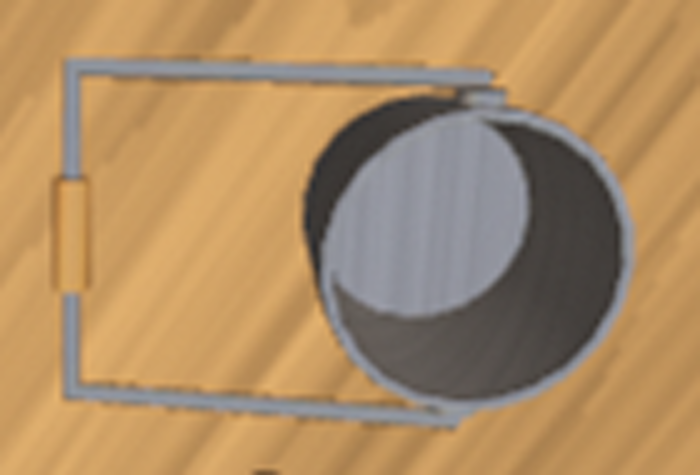

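```bash
python3 - <<'E'
from h import *
S,D,W=cam("scene0"),cam("side0"),cam("wrist1")
q=lambda x,y,ox,oy,f:np.array([ox+(x+.5)/f-.5,oy+(y+.5)/f-.5])
s=lambda x,y:q(x,y,210,115,5); d=lambda x,y:q(x,y,195,170,5); w=lambda x,y:q(x,y,245,125,5)
o1=[(S,"rim",s(142,180)),(S,"grip",s(226,95)),(D,"rim",d(261,300)),(D,"grip",d(123,447)),
(D,"cL",d(66,394)),(D,"cR",d(185,502)),(S,"cL",s(297,121)),(S,"cR",s(163,68))]
o2=[(W,"rim",w(476,259)),(W,"grip",w(71,235)),(W,"cL",w(72,68)),(W,"cR",w(72,392))]
fit(o2,pail,[.54,-.026,.57])
p=fit(o1+o2,pail,[.54,-.026,.57]); g=pail(p)["grip"];print(g)
go([g[0],g[1],.024],np.degrees(p[2]))
E
```

```text
p [ 0.5391 -0.0272  0.5859] yawdeg 33.56955963652971
rim [339.8 176.4] [0.2597 0.2918]
grip [258.8 171.6] [0.0402 0.0012]
cL [259.  138.2] [-0.5027 -0.1504]
cR [259. 203.] [ 0.1597 -0.1293]
p [ 0.5396 -0.027   0.582 ] yawdeg 33.347024116218776
rim [238.  150.6] [ 0.2235 -0.6419]
grip [254.8 133.6] [ 0.2756 -0.6258]
rim [246.8 229.6] [-0.3555 -0.1129]
grip [219.2 259. ] [-0.0634  0.7785]
cL [207.8 248.4] [-0.401   0.7519]
cR [231.6 270. ] [-0.2595  0.8273]
cL [269.  138.8] [-0.534  -0.4696]
cR [242.2 128.2] [-0.3068 -0.4988]
rim [339.8 176.4] [0.7189 0.3401]
grip [258.8 171.6] [ 0.4645 -0.2374]
cL [259.  138.2] [ 0.0708 -0.4077]
cR [259. 203.] [ 0.4451 -0.3512]
[ 0.4577 -0.0809  0.0321]
t 2.78 tcp [457.7693 -76.9775 233.5163] heading 33.00226510074343 F [0.417  0.081  0.2942] open 34.19205485733814 q [-23.3821  17.9013 104.3998   0.0034  57.7233 -56.3861]
tool dp mm [209.5163  -2.1591   3.2343] yaw -0.34475901547534704
```

```bash
python3 -m inch '{"dp":[[5,-2,3.2],[18,0,0],[18,0,0],[18,0,0],[18,0,0],[18,0,0],[18,0,0],[18,0,0],[18,0,0],[18,0,0],[18,0,0],[12,0,0],[8,0,0],[4,0,0],[0.5,0,0],[0,0,0],[0,0,0]],"yaw":[-0.3,0,0,0,0,0,0,0,0,0,0,0,0,0,0,0,0]}'
python3 - <<'E'
from h import *
from rig import bot
import cv2
go([.4577,-.081,.024],33.3)
c=bot.capture("wrist"); cv2.imwrite("pics/wrist2.png",c["color"][:,:,::-1]); np.savez("wrist2.npz",**c)
E
```

```text
time_s: 4.2
position: [0.4585, -0.0814, 0.0246]
tcp_rot: [[0.001, 0.837, 0.547], [-0.001, 0.547, -0.837], [-1.0, 0.001, 0.001]]
force: [-0.5, -0.9, -0.2]
opening: 0.393
t 4.2 tcp [458.5188 -81.3961  24.5975] heading 33.176084546248724 F [-0.5133 -0.883  -0.152 ] open 34.198984090081595 q [-23.8558  40.5413 113.3828  -0.0003  26.0025 -57.0316]
tool dp mm [ 0.5975 -0.4686 -0.7796] yaw -0.12391545375127322
```

View pics/wrist2.png

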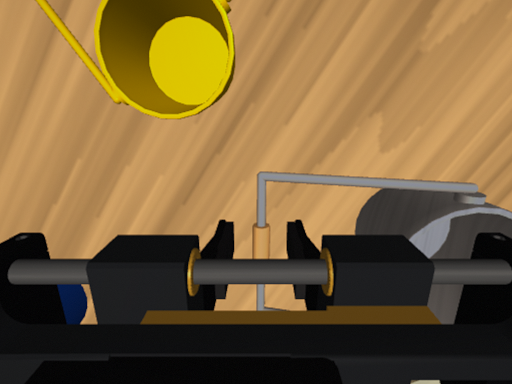

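The sleeve sits at (262,245), between the fingers at about x 225 and 298, so it is centred. Closing now.

```bash
python3 -m inch '{"dp":[[0,0,0],[0,0,0],[0,0,0],[0,0,0],[0,0,0],[0,0,0],[0,0,0],[0,0,0]],"yaw":[0,0,0,0,0,0,0,0]}' 0
python3 - <<'E'
from h import *
from rig import bot
import cv2
go([.4577,-.081,.024],33.3)
# arc plan: tool y = +pail x ; tool x = down. th 0->1.77 
a=np.linspace(0,1.7708,19)-.2
y=-.1*np.cos(a)*1e3; z=.1*np.sin(a)*1e3
print(np.c_[-np.diff(z),np.diff(y)].round(1).tolist())
for n in ["scene","wrist"]:
  c=bot.capture(n); cv2.imwrite(f"pics/{n}3.png",c["color"][:,:,::-1]); np.savez(f"{n}3.npz",**c)
E
```

```text
time_s: 4.92
position: [0.4584, -0.0813, 0.0241]
tcp_rot: [[0.001, 0.837, 0.547], [-0.0, 0.547, -0.837], [-1.0, 0.0, 0.001]]
force: [0.8, 0.2, 0.5]
opening: 0.103
t 4.92 tcp [458.3965 -81.2727  24.109 ] heading 33.162287756148075 F [0.8281 0.2499 0.4788] open 8.993395564005324 q [-23.8497  40.6029 113.385    0.0066  25.9741 -57.018 ]
tool dp mm [ 0.109  -0.4339 -0.6092] yaw -0.13771224385192227
[[-9.7, -1.5], [-9.8, -0.5], [-9.8, 0.5], [-9.7, 1.4], [-9.5, 2.4], [-9.3, 3.3], [-8.9, 4.2], [-8.4, 5.0], [-7.9, 5.8], [-7.3, 6.6], [-6.6, 7.3], [-5.9, 7.9], [-5.1, 8.4], [-4.2, 8.9], [-3.3, 9.3], [-2.4, 9.5], [-1.4, 9.7], [-0.5, 9.8]]
```

View pics/wrist3.png

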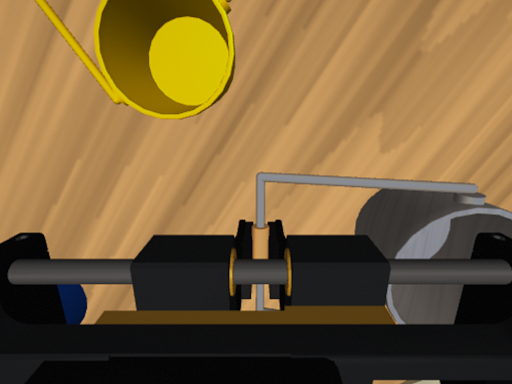

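```bash
python3 -m inch '{"dp":[[-4.8,-0.9,0],[-4.9,-0.6,0],[-9.8,-0.5,0],[-9.8,0.5,0],[-9.7,1.4,0],[-9.5,2.4,0],[-9.3,3.3,0],[-8.9,4.2,0],[-8.4,5.0,0],[0,0,0],[0,0,0]],"yaw":[0,0,0,0,0,0,0,0,0,0,0]}'
python3 - <<'E'
from h import *
from rig import bot
import cv2
go([.4577,-.081,.024],33.3)
ims=[]
for n in ["scene","side"]:
  c=bot.capture(n); im=c["color"][:,:,::-1]; np.savez(f"{n}4.npz",**c); ims.append(im[105:285,180:310])
cv2.imwrite("pics/m4.png",cv2.resize(np.hstack(ims),None,fx=3,fy=3,interpolation=cv2.INTER_CUBIC))
E
```

```text
time_s: 5.93
position: [0.4702, -0.0732, 0.1]
tcp_rot: [[0.0, 0.837, 0.548], [-0.001, 0.548, -0.837], [-1.0, -0.0, 0.001]]
force: [-1.1, -1.2, 1.2]
opening: 0.102
t 5.93 tcp [470.1813 -73.2056 100.0099] heading 33.211761825593534 F [-1.0787 -1.199   1.1904] open 8.833934515150132 q [-22.3198  31.9271 110.0221  -0.0497  38.0081 -55.4924]
tool dp mm [ 76.0099 -14.7117  -0.3152] yaw -0.08823817440646309
```

View pics/m4.png

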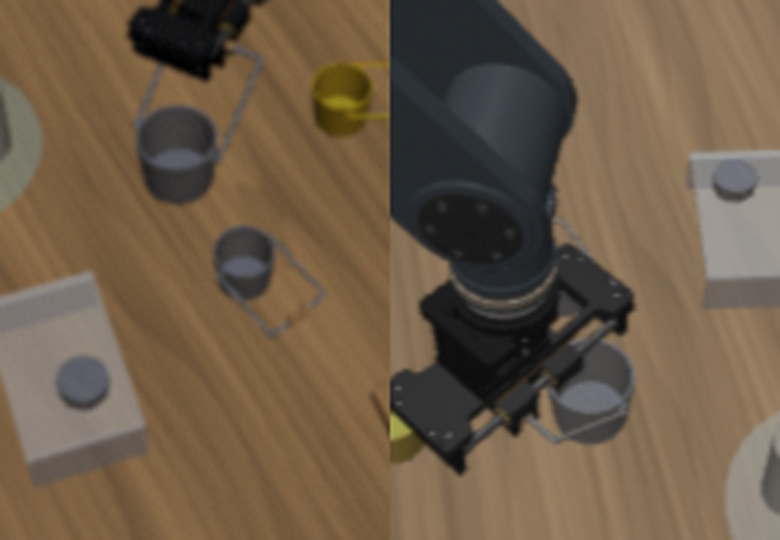

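```bash
python3 -m inch '{"dp":[[-4.0,3.0,0],[-3.9,2.8,0],[-7.3,6.6,0],[-6.6,7.3,0],[-5.9,7.9,0],[-5.1,8.4,0],[-4.2,8.9,0],[-3.3,9.3,0],[-2.4,9.5,0],[-1.2,6.7,0],[-0.5,6.0,0],[-0.2,6.8,0],[0,0,0],[0,0,0],[0,0,0]],"yaw":[0,0,0,0,0,0,0,0,0,0,0,0,0,0,0]}'
python3 - <<'E'
from h import *
from rig import bot
import cv2
go([.5395,-.027,.144],33.3)
ims=[]
for n in ["scene","side"]:
  c=bot.capture(n); im=c["color"][:,:,::-1]; np.savez(f"{n}5.npz",**c); ims.append(im[105:285,180:310])
cv2.imwrite("pics/m5.png",cv2.resize(np.hstack(ims),None,fx=3,fy=3,interpolation=cv2.INTER_CUBIC))
E
```

```text
time_s: 7.28
position: [0.541, -0.0275, 0.144]
tcp_rot: [[0.002, 0.837, 0.547], [-0.0, 0.547, -0.837], [-1.0, 0.001, 0.001]]
force: [0.8, -0.4, 5.0]
opening: 0.104
t 7.28 tcp [540.9577 -27.5126 144.029 ] heading 33.16965316815754 F [ 0.7553 -0.3688  5.0003] open 9.044772501675206 q [-14.7455  31.0544  99.0089   0.0208  49.843  -47.9285]
tool dp mm [ 0.029  -0.9397 -1.2267] yaw -0.1303468318424592
```

View pics/m5.png

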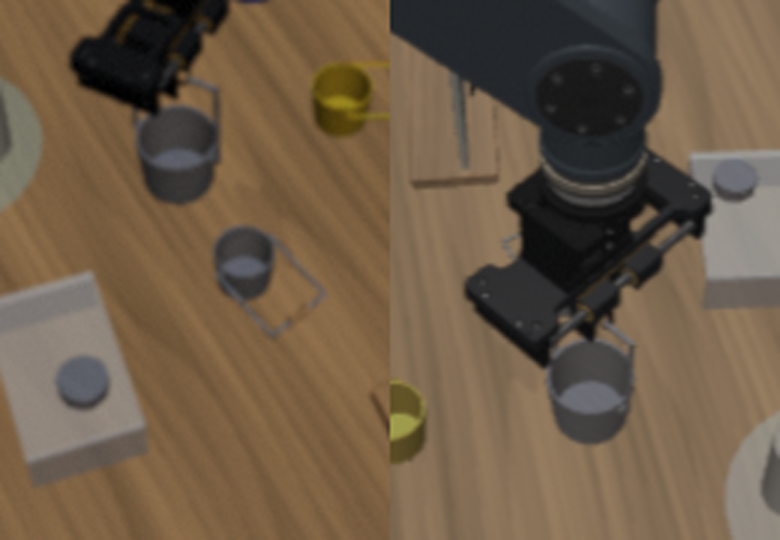

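The bail is upright and the pail hasn't moved: its rim is still at scene (239,153). I'll lift it gently.

```bash
python3 -m inch '{"dp":[[-0.5,0,0],[-1,0,0],[-1,0,0],[-1.5,0,0],[-2,0,0],[-3,0,0],[-5,0,0],[-7,0,0],[-8,0,0],[-8,0,0],[-8,0,0],[-8,0,0],[-8,0,0],[-8,0,0],[-7,0,0],[-5,0,0],[-3,0,0],[-2,0,0],[-1,0,0],[0,0,0]],"yaw":[0,0,0,0,0,0,0,0,0,0,0,0,0,0,0,0,0,0,0,0]}'
python3 - <<'E'
from h import *
from rig import bot
import cv2
go([.680,.403,.232],-6.87)
ims=[]
c=bot.capture("scene"); cv2.imwrite("pics/scene6.png",c["color"][:,:,::-1])
S=cam("scene0")
def ray(uv,z):
    K,T=S; d=T[:3,:3]@np.linalg.inv(K)@[*uv,1]; o=T[:3,3]; return o+d*(z-o[2])/d[2]
print("tin",ray((207,232),.065),"riser corners",[ray(u,.05) for u in ((175,208),(210,198),(228,247),(190,263))],"bottles",ray((148,160),.05),ray((172,155),.03), "small pail",ray((262,188),.04))
E
```

```text
time_s: 9.05
position: [0.54, -0.0275, 0.2307]
tcp_rot: [[-0.0, 0.837, 0.547], [0.0, 0.547, -0.837], [-1.0, -0.0, -0.0]]
force: [-0.6, -0.6, -3.2]
opening: 0.101
t 9.05 tcp [540.004  -27.539  230.6605] heading 33.169793477404596 F [-0.6119 -0.5931 -3.2206] open 8.785726811009791 q [-14.7651  23.9573  94.3934  -0.0013  61.6698 -47.9343]
tool dp mm [  -1.3395  352.7414 -283.789 ] yaw 40.039793477404594
tin [0.7266 0.1659 0.065 ] riser corners [array([0.7654, 0.0542, 0.05  ]), array([0.6736, 0.0701, 0.05  ]), array([0.6975, 0.2203, 0.05  ]), array([0.7964, 0.2145, 0.05  ])] bottles [ 0.7677 -0.1246  0.05  ] [ 0.6996 -0.1247  0.03  ] small pail [0.5368 0.1022 0.04  ]
```

View pics/scene6.png

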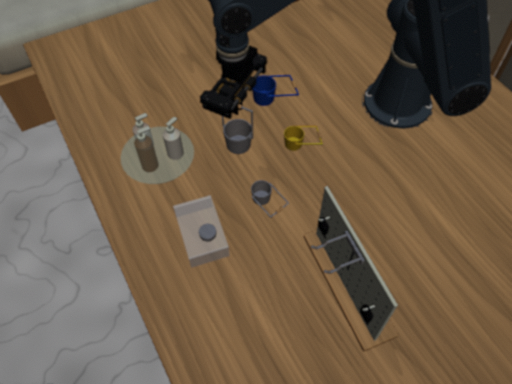

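```bash
python3 -m inch '{"dp":[[0,1,-0.8],[0,3,-2.4],[0,5,-4],[0,7,-5.6],[0,9,-7.2],[0,11,-8.9],[0,13,-10.5],[0,14,-11.3],[0,14,-11.3],[0,14,-11.3],[0,14,-11.3],[0,14,-11.3],[0,14,-11.3],[0,14,-11.3],[0,14,-11.3],[0,14,-11.3],[0,14,-11.3],[0,14,-11.3],[0,14,-11.3],[0,14,-11.3]],"yaw":[0,0,0,0,0,0,0,0,0,0,0,0,0,0,0,0,0,0,0,0]}'
python3 -m inch '{"dp":[[0,14,-11.3],[0,14,-11.3],[0,14,-11.3],[0,14,-11.3],[0,14,-11.3],[0,13,-10.5],[0,11,-8.9],[0,9,-7.2],[0,7,-5.6],[0,5,-4],[0,3,-2.4],[0,1,-0.8],[0,0,0]],"yaw":[0,0,0,0,0,0,0,0,0,0,0,0,0]}'
python3 -m inch '{"dp":[[0,0,0],[0,0,0],[0,0,0],[0,0,0],[0,0,0],[0,0,0],[0,0,0],[0,0,0],[0,0,0],[0,0,0],[0,0,0],[0,0,0],[0,0,0],[0,0,0],[0,0,0],[0,0,0]],"yaw":[1,2,3,4,4,4,4,4,4,4,3,2,1,0,0,0]}'
python3 - <<'E'
from h import *
from rig import bot
import cv2
go([.680,.403,.232],-6.87)
for n in ["scene","side","wrist"]:
  c=bot.capture(n); cv2.imwrite(f"pics/{n}7.png",c["color"][:,:,::-1]);np.savez(f"{n}7.npz",**c)
a=cv2.imread("pics/scene7.png"); b=cv2.imread("pics/side7.png")
f=lambda i:cv2.resize(i,None,fx=3,fy=3,interpolation=cv2.INTER_CUBIC)
cv2.imwrite("pics/m7.png",np.hstack([f(a[150:340,240:370]),f(b[20:210,170:300])]))
E
```

```text
time_s: 10.77
position: [0.6313, 0.2571, 0.2303]
tcp_rot: [[-0.001, 0.837, 0.548], [0.0, 0.548, -0.837], [-1.0, -0.0, -0.001]]
force: [0.2, -0.3, -3.1]
opening: 0.103
time_s: 11.85
position: [0.6786, 0.4001, 0.2305]
tcp_rot: [[-0.0, 0.837, 0.547], [-0.0, 0.547, -0.837], [-1.0, -0.001, 0.0]]
force: [-0.2, -0.1, -2.9]
opening: 0.102
time_s: 13.18
position: [0.6788, 0.3998, 0.2309]
tcp_rot: [[0.0, 0.993, -0.119], [0.0, -0.119, -0.993], [-1.0, 0.0, -0.0]]
force: [0.5, 0.0, -2.8]
opening: 0.101
t 13.18 tcp [678.7879 399.8305 230.8927] heading -6.833208049407669 F [ 0.4717  0.0165 -2.8156] open 8.763250197498516 q [22.4    44.1338 54.3846 -0.0008 81.4795 29.2333]
tool dp mm [-1.1073  0.8264 -3.2912] yaw 0.03679195059233109
```

View pics/m7.png

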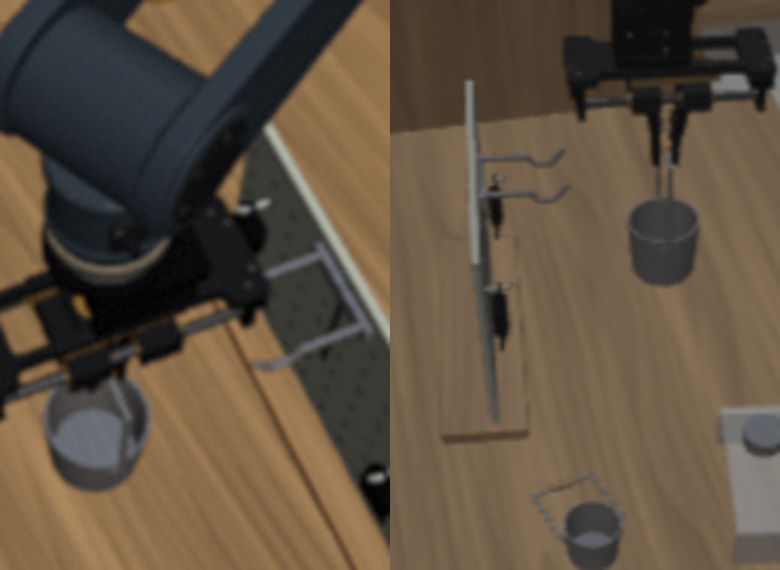

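View pics/wrist7.png

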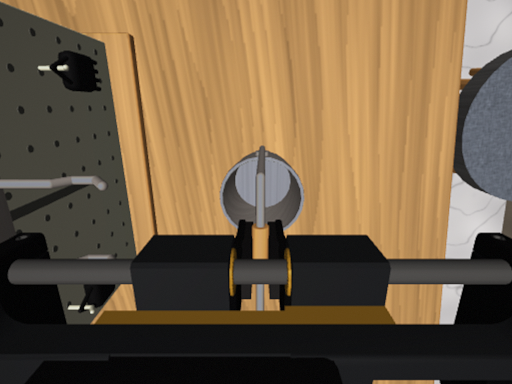

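The pail hangs straight with about 2.9 N on the wrist. The wrist view shows the prong tips at about (102,186) and (112,258). I'll enlarge to tighten the hook pose.

```bash
python3 - <<'E'
import cv2,numpy as np
a=cv2.imread("pics/wrist7.png"); b=cv2.imread("pics/side7.png")
f=lambda i,k:cv2.resize(i,None,fx=k,fy=k,interpolation=cv2.INTER_CUBIC)
cv2.imwrite("pics/c8.png",f(a[160:280,0:140],5))
cv2.imwrite("pics/c9.png",f(b[40:170,185:245],6)[:600])
E
```

```text
(no output)
```

View pics/c8.png

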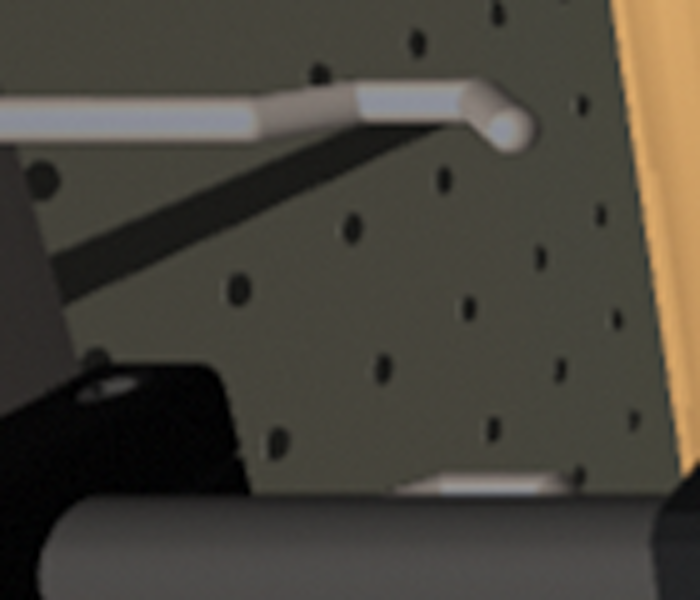

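View pics/c9.png

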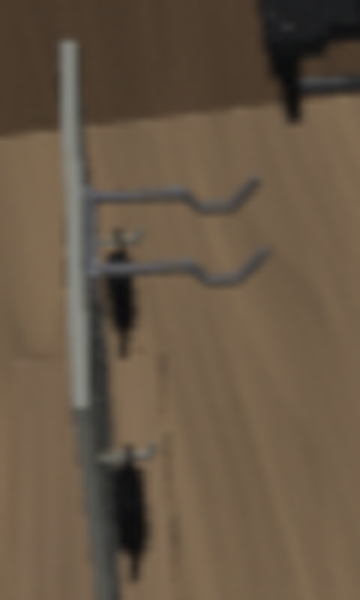

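```bash
python3 - <<'E'
from h import *
S,D,W,D7=cam("scene0"),cam("side0"),cam("wrist7"),cam("side7")
q=lambda x,y,ox,oy,f:np.array([ox+(x+.5)/f-.5,oy+(y+.5)/f-.5])
def peg2(p):
    d=peg(p); h=p[3]
    for k,v in dict(eR=[-.074,-.03,h],fR=[-.058,-.03,h]).items(): d[k]=Rz(p[2])@np.array(v)+[p[0],p[1],0]
    return d
s=lambda x,y:q(x,y,295,180,3.5); d=lambda x,y:q(x,y,185,40,6); w=lambda x,y:q(x,y,0,160,5)
oW=[(W,"eR",w(468,102)),(W,"fR",w(358,103)),(W,"tR",w(508,130))]
oD=[(D,"dL",d(226,281)),(D,"dR",d(213,209)),(D,"tL",d(266,250)),(D,"tR",d(257,182)),(D,"cL",d(84,408)),(D,"cR",d(76,42))]
oS=[(S,"tR",s(105,320)),(S,"tL",s(60,234)),(S,"cR",s(350,445)),(S,"cL",s(106,28))]
g=fit(oW+oD+oS,peg2,[.496,.425,3.02,.199])
hp=Rz(g[2])@[-.066,0,0]+[g[0],g[1],0]; print("hook",hp,g[3])
g2=fit(oD+oS,peg2,[.496,.425,3.02,.199]); print(Rz(g2[2])@[-.066,0,0]+[g2[0],g2[1],0])
go([hp[0],hp[1],.232],np.degrees(g[2])-180)
E
```

```text
p [0.4941 0.4237 3.0184 0.2026] yawdeg 172.94148225002397
eR [ 93.2 180. ] [ 1.5634 -0.3049]
fR [ 71.2 180.2] [-0.2132 -0.6092]
tR [101.2 185.6] [-0.0202  0.0524]
dL [222.25    86.4167] [-0.9757 -0.5822]
dR [220.0833  74.4167] [ 0.1002 -0.6781]
tL [228.9167  81.25  ] [-0.9876  0.1475]
tR [227.4167  69.9167] [-0.8035 -0.5737]
cL [198.5833 107.5833] [-0.002  -0.3547]
cR [197.25    46.5833] [-0.3963 -0.552 ]
tR [324.6429 271.0714] [ 0.1249 -1.136 ]
tL [311.7857 246.5   ] [ 0.1764 -1.2402]
cR [394.6429 306.7857] [-0.6935 -0.8216]
cL [324.9286 187.6429] [-0.5594 -2.0633]
hook [0.5596 0.4156 0.    ] 0.2026109803207191
p [0.495  0.4252 3.0183 0.2001] yawdeg 172.93628226838723
dL [222.25    86.4167] [-0.6991 -0.215 ]
dR [220.0833  74.4167] [ 0.3726 -0.2908]
tL [228.9167  81.25  ] [-0.7268  0.5305]
tR [227.4167  69.9167] [-0.5458 -0.1711]
cL [198.5833 107.5833] [ 0.2733 -0.7675]
cR [197.25    46.5833] [-0.1532 -0.8475]
tR [324.6429 271.0714] [0.0001 0.2296]
tL [311.7857 246.5   ] [0.0715 0.1098]
cR [394.6429 306.7857] [-0.6125  0.096 ]
cL [324.9286 187.6429] [-0.5427 -1.3896]
[0.5605 0.4171 0.    ]
t 13.33 tcp [678.7001 400.0624 230.7489] heading -6.829106184768594 F [ 0.1056 -0.3637 -2.4588] open 8.866226435341082 q [22.4175 44.1473 54.3783  0.0012 81.4794 29.2464]
tool dp mm [  -1.2511 -120.1334   -1.2571] yaw 0.22941156520743977
```

```bash
python3 -m inch '{"dp":[[0,-1,-0.5],[0,-3,-0.6],[0,-5,0],[0,-7,0],[0,-9,0],[0,-9,0],[0,-9,0],[0,-9,0],[0,-9,0],[0,-9,0],[0,-9,0],[0,-9,0],[0,-9,0],[0,-8,0],[0,-6,0],[0,-5,0],[0,-3,0],[0,-1,0],[0,0,0],[0,0,0]],"yaw":[0.2,0,0,0,0,0,0,0,0,0,0,0,0,0,0,0,0,0,0,0]}'
python3 - <<'E'
from h import *
from rig import bot
import cv2
go([.560,.416,.205],-7.0)
for n in ["scene","side","wrist"]:
  c=bot.capture(n); cv2.imwrite(f"pics/{n}8.png",c["color"][:,:,::-1]);np.savez(f"{n}8.npz",**c)
a=cv2.imread("pics/scene8.png"); b=cv2.imread("pics/side8.png")
f=lambda i,k:cv2.resize(i,None,fx=k,fy=k,interpolation=cv2.INTER_CUBIC)
cv2.imwrite("pics/m8.png",np.hstack([f(a[180:330,270:370],4),f(b[30:180,170:270],4)]))
E
```

```text
time_s: 15.0
position: [0.5602, 0.4159, 0.2308]
tcp_rot: [[0.001, 0.992, -0.123], [0.0, -0.123, -0.992], [-1.0, 0.001, -0.0]]
force: [-0.4, -0.1, -2.8]
opening: 0.099
t 15.0 tcp [560.2076 415.8563 230.7778] heading -7.047409114050575 F [-0.4083 -0.0882 -2.7882] open 8.635113035490338 q [27.4373 36.2015 70.7662 -0.0106 72.999  34.4878]
tool dp mm [25.7778 -0.2237 -0.1171] yaw -0.04740911405057524
```

View pics/m8.png

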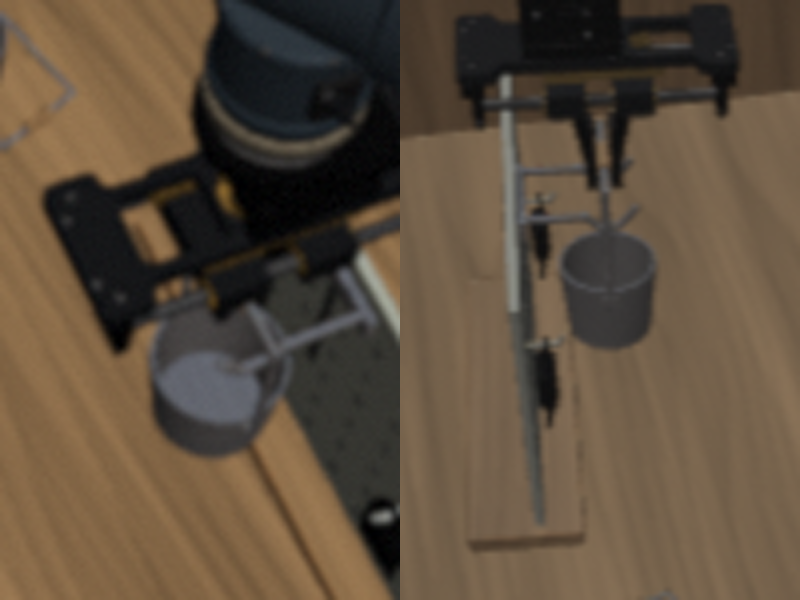

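View pics/wrist8.png

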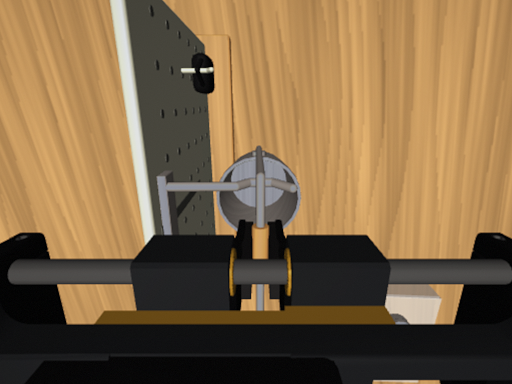

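The prong passes through the bail under the bar. In the wrist view the bar is at x≈260 and the dip at about 245–268. I'll zoom to check the fore-aft centring.

```bash
python3 - <<'E'
import cv2,numpy as np
a=cv2.imread("pics/wrist8.png")
cv2.imwrite("pics/c10.png",cv2.resize(a[140:230,160:310],None,fx=5,fy=5,interpolation=cv2.INTER_CUBIC))
E
```

```text
(no output)
```

View pics/c10.png

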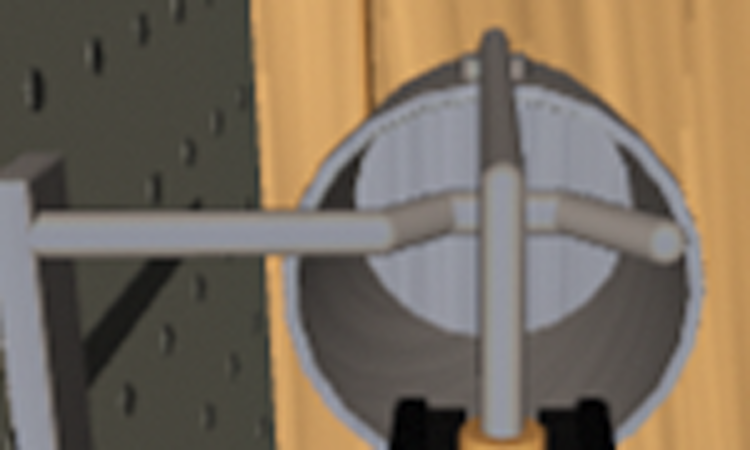

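```bash
python3 - <<'E'
from h import *
W=cam("wrist8")
def ray(uv,z):
    K,T=W; d=T[:3,:3]@np.linalg.inv(K)@[*uv,1]; o=T[:3,3]; return o+d*(z-o[2])/d[2]
R=Rz(np.radians(172.95))
for h in (.198,.202,.206):
  P=ray((160+505.5/5-.5,140+211.5/5-.5),h); B=ray((160+502.5/5-.5,140+168/5-.5),.239)
  print(h,(R.T@(P-[.5602,.4159,0])*1e3),(R.T@(B-[.5602,.4159,0])*1e3))
E
```

```text
0.198 [  0.2835 -28.4981 198.    ] [  0.7089 -44.7672 239.    ]
0.202 [  0.2933 -29.616  202.    ] [  0.7089 -44.7672 239.    ]
0.206 [  0.3032 -30.734  206.    ] [  0.7089 -44.7672 239.    ]
```

```bash
python3 -m inch '{"dp":[[0.5,0,0],[1,0,0],[2,0,0],[2.5,0,0],[2.5,0,0],[2.5,0,0],[2.5,0,0],[2.5,0,0],[2,0,0],[2,0,0],[1,0,0],[1,0,0],[0.5,0,0],[0,0,0],[0,0,0]],"yaw":[0,0,0,0,0,0,0,0,0,0,0,0,0,0,0]}'
for i in 1 2 3; do python3 -c "
from rig import bot; s=bot.read_state(); print(s['time_s'],s['position'][2],s['force'],s['moment'])"; done
python3 -m inch '{"dp":[[0.5,0,0],[0.5,0,0],[0,0,0],[0,0,0]],"yaw":[0,0,0,0]}'
python3 -m inch '{"dp":[[0.5,0,0],[0.5,0,0],[0,0,0],[0,0,0]],"yaw":[0,0,0,0]}'
```

```text
time_s: 16.4
position: [0.5598, 0.4159, 0.2083]
tcp_rot: [[0.0, 0.992, -0.123], [0.0, -0.123, -0.992], [-1.0, 0.0, -0.0]]
force: [-0.1, -0.8, -3.8]
opening: 0.104
16.4 0.20834189245819942 [-0.12256349 -0.80434568 -3.79009377] [-0.08946644  0.07001536 -0.03264416]
16.4 0.20834189245819942 [-0.12256349 -0.80434568 -3.79009377] [-0.08946644  0.07001536 -0.03264416]
16.4 0.20834189245819942 [-0.12256349 -0.80434568 -3.79009377] [-0.08946644  0.07001536 -0.03264416]
time_s: 16.73
position: [0.5598, 0.4159, 0.2072]
tcp_rot: [[-0.0, 0.992, -0.122], [-0.0, -0.122, -0.992], [-1.0, -0.0, 0.0]]
force: [-0.0, -0.3, -3.0]
opening: 0.107
time_s: 17.07
position: [0.5597, 0.4159, 0.2062]
tcp_rot: [[-0.0, 0.992, -0.123], [-0.0, -0.123, -0.992], [-1.0, -0.0, 0.0]]
force: [-0.5, 0.0, -3.1]
opening: 0.101
```

```bash
for i in 0; do :; done
python3 -m inch '{"dp":[[0.5,0,0],[0.5,0,0],[0.5,0,0],[0.5,0,0],[0,0,0],[0,0,0]],"yaw":[0,0,0,0,0,0]}' | egrep "pos|force"
python3 -m inch '{"dp":[[0.5,0,0],[0.5,0,0],[0,0,0],[0,0,0]],"yaw":[0,0,0,0]}'| egrep "pos|force"
python3 -m inch '{"dp":[[0.5,0,0],[0.5,0,0],[0,0,0],[0,0,0]],"yaw":[0,0,0,0]}'| egrep "pos|force"
```

```text
position: [0.5597, 0.4159, 0.2042]
force: [0.1, 1.0, -1.7]
position: [0.5597, 0.4159, 0.2032]
force: [0.1, 0.6, -3.4]
position: [0.5597, 0.4159, 0.2022]
force: [0.9, 0.0, -3.7]
```

```bash

python3 -m inch '{"dp":[[0.5,0,0],[0.5,0,0],[0,0,0],[0,0,0]],"yaw":[0,0,0,0]}'| egrep "pos|force"
python3 -m inch '{"dp":[[0.5,0,0],[0,0,0],[0,0,0]],"yaw":[0,0,0]}'| egrep "pos|force"
```

```text
position: [0.5597, 0.4159, 0.2012]
force: [0.2, 0.1, -2.7]
position: [0.5598, 0.4159, 0.2007]
force: [0.3, -0.4, -2.5]
```

```bash

python3 -m inch '{"dp":[[0.5,0,0],[0,0,0],[0,0,0]],"yaw":[0,0,0]}'| egrep "pos|force"
python3 -m inch '{"dp":[[0.5,0,0],[0,0,0],[0,0,0]],"yaw":[0,0,0]}'| egrep "pos|force"
```

```text
position: [0.5598, 0.4159, 0.2002]
force: [-0.2, -0.7, -2.4]
position: [0.5597, 0.4159, 0.1997]
force: [0.4, -0.5, -2.7]
```

```bash

python3 -m inch '{"dp":[[0.5,0,0],[0,0,0],[0,0,0]],"yaw":[0,0,0]}'| egrep "pos|force"
python3 - <<'E'
from rig import bot
import cv2,numpy as np
a=bot.capture("wrist")["color"][:,:,::-1]; b=bot.capture("side")["color"][:,:,::-1]
f=lambda i,k:cv2.resize(i,None,fx=k,fy=k,interpolation=cv2.INTER_CUBIC)
cv2.imwrite("pics/m11.png",np.hstack([f(a[130:250,200:300],5),f(b[50:140,190:248],5*120/90)[:600,:290]]))
fs=[]
for i in range(4):
    bot.capture("side"); fs.append(bot.read_state()["force"])
print(np.mean(fs,0))
E
```

```text
position: [0.5597, 0.4159, 0.1992]
force: [0.1, 0.2, -2.2]
[-0.163864   -0.30597609 -2.68037696]
```

View pics/m11.png

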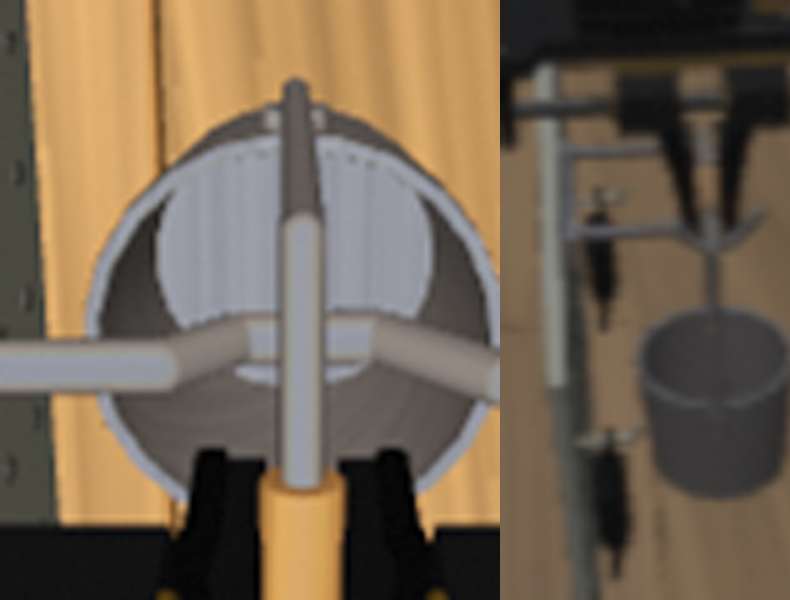

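The bar sits over the flat of the dip, about 1 mm off centre. There is no contact yet (2.7 N still carried), so I'll keep feeling down.

```bash
cat > av.py <<'E'
from rig import bot
import numpy as np
f=[];m=[]
for i in range(4):
    bot.capture("side"); s=bot.read_state(); f.append(s["force"]); m.append(s["moment"])
print("t %.2f z %.4f"%(s["time_s"],s["position"][2]),"F",np.mean(f,0).round(2),"M",np.mean(m,0).round(3))
E
python3 av.py
python3 -m inch '{"dp":[[0.5,0,0],[0,0,0],[0,0,0]],"yaw":[0,0,0]}'>/dev/null; python3 av.py
python3 -m inch '{"dp":[[0.5,0,0],[0,0,0],[0,0,0]],"yaw":[0,0,0]}'>/dev/null; python3 av.py
```

```text
t 20.07 z 0.1992 F [-0.23 -0.08 -2.66] M [-0.114  0.06   0.017]
t 20.52 z 0.1988 F [ 0.91  0.02 -2.98] M [-0.085  0.048  0.011]
t 20.97 z 0.1984 F [ 0.05  0.03 -1.53] M [-0.102  0.064 -0.005]
```

```bash

python3 -m inch '{"dp":[[0.3,0,0],[0,0,0],[0,0,0]],"yaw":[0,0,0]}'>/dev/null; python3 av.py; python3 av.py
```

```text
t 21.42 z 0.1981 F [ 0.25 -0.12 -0.2 ] M [-0.108  0.08  -0.009]
t 21.62 z 0.1981 F [-0.45 -0.34 -0.66] M [-0.1    0.08  -0.015]
```

```bash

python3 -m inch '{"dp":[[0.3,0,0],[0,0,0],[0,0,0]],"yaw":[0,0,0]}'>/dev/null; python3 av.py; python3 av.py
python3 - <<'E'
from rig import bot
import cv2,numpy as np
a=bot.capture("wrist")["color"][:,:,::-1]; b=bot.capture("scene")["color"][:,:,::-1]
f=lambda i,k:cv2.resize(i,None,fx=k,fy=k,interpolation=cv2.INTER_CUBIC)
cv2.imwrite("pics/m12.png",np.hstack([f(a[130:250,200:300],4),f(b[200:320,280:380],4)]))
E
```

```text
t 22.07 z 0.1978 F [ 0.26 -0.18  1.01] M [-0.135  0.104  0.029]
t 22.27 z 0.1978 F [-0.25 -0.14  1.01] M [-0.108  0.113  0.002]
```

View pics/m12.png

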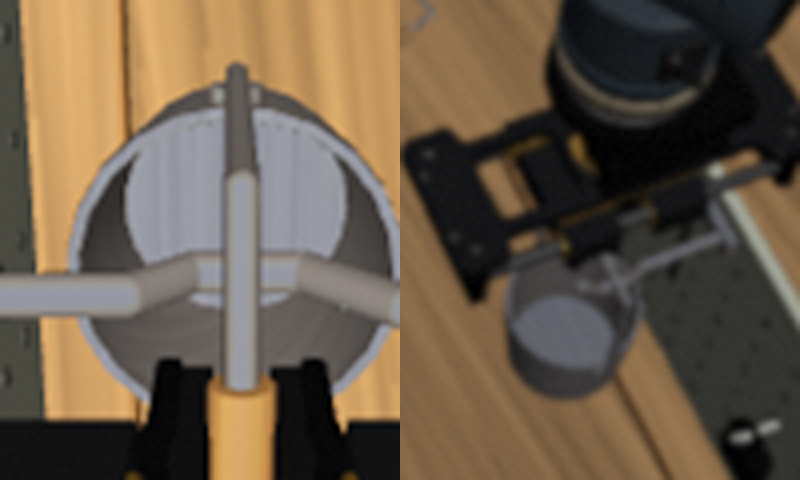

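The hook has the whole load: wrist force went from -2.8 N to +1.0 N. The moment about the hook axis didn't change, so the load is even on both prongs. Opening gently.

```bash

python3 -m inch '{"dp":[[0,0,0],[0,0,0],[0,0,0],[0,0,0]],"yaw":[0,0,0,0]}' 11 | egrep "time|force|open"
python3 -m inch '{"dp":[[0,0,0],[0,0,0],[0,0,0],[0,0,0]],"yaw":[0,0,0,0]}' 14 | egrep "time|force|open"
python3 -m inch '{"dp":[[0,0,0],[0,0,0],[0,0,0],[0,0,0],[0,0,0],[0,0,0]],"yaw":[0,0,0,0,0,0]}' 30 | egrep "time|force|open"
python3 av.py
python3 - <<'E'
from rig import bot
import cv2,numpy as np
a=bot.capture("wrist")["color"][:,:,::-1]; b=bot.capture("side")["color"][:,:,::-1]
f=lambda i,k:cv2.resize(i,None,fx=k,fy=k,interpolation=cv2.INTER_CUBIC)
cv2.imwrite("pics/m13.png",np.hstack([f(a[130:250,200:300],4),f(b[50:170,180:280],4)]))
E
```

```text
time_s: 22.7
force: [1.1, 0.8, -0.1]
opening: 0.127
time_s: 23.03
force: [0.8, 0.7, -0.4]
opening: 0.161
time_s: 23.53
force: [0.2, 0.1, -0.0]
opening: 0.341
t 23.73 z 0.1976 F [ 0.    0.18 -0.  ] M [-0.085  0.057 -0.01 ]
```

View pics/m13.png

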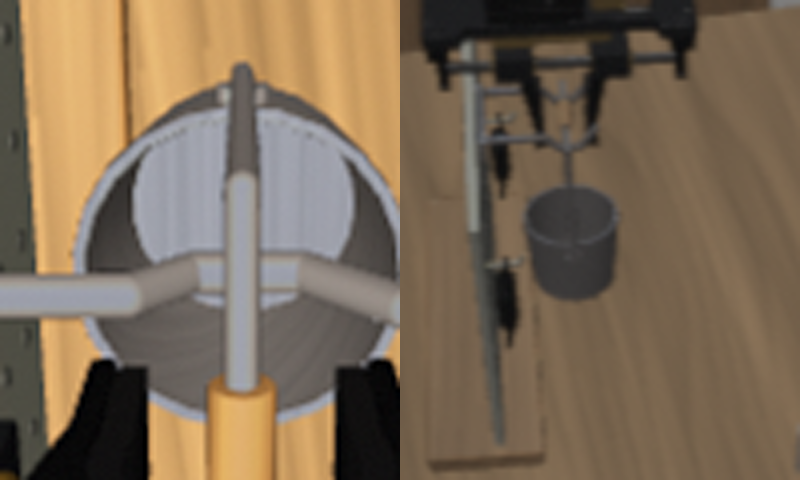

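The fingers are clear and the pail hangs level in the dip. Retreating straight up, then checking.

```bash

python3 -m inch '{"dp":[[-1,0,0],[-2,0,0],[-4,0,0],[-6,0,0],[-8,0,0],[-10,0,0],[-12,0,0],[-12,0,0],[-12,0,0],[-12,0,0],[-12,0,0],[-12,0,0],[-12,0,0],[-8,0,0],[-4,0,0],[0,0,0],[0,0,0],[0,0,0],[0,0,0],[0,0,0]],"yaw":[0,0,0,0,0,0,0,0,0,0,0,0,0,0,0,0,0,0,0,0]}' | egrep "time|pos|force"
python3 - <<'E'
from rig import bot
import cv2,numpy as np
a=bot.capture("wrist")["color"][:,:,::-1]; b=bot.capture("side")["color"][:,:,::-1]; c=bot.capture("scene")["color"][:,:,::-1]
f=lambda i,k:cv2.resize(i,None,fx=k,fy=k,interpolation=cv2.INTER_CUBIC)
cv2.imwrite("pics/m14.png",np.hstack([f(a[130:250,200:300],4),f(b[50:170,180:280],4)])); cv2.imwrite("pics/scene14.png",c)
E
```

```text
time_s: 25.5
position: [0.5595, 0.4157, 0.3238]
force: [-0.4, 0.4, -0.0]
```

View pics/m14.png

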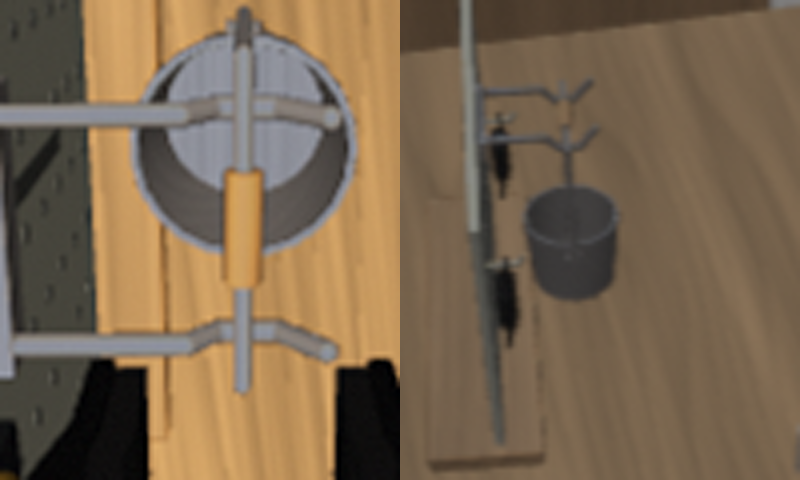

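View pics/scene14.png

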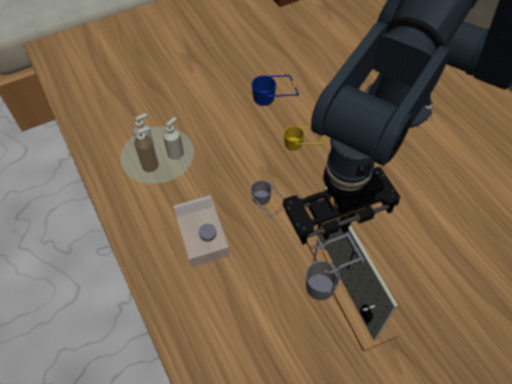

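The bar rests in both dips, the pail is level, and everything else is where it was. Handing in.

```bash
python3 -c "
from rig import bot; print(bot.hand_in())"
```

```text
the job is handed in; nothing more can be done
None
```

The larger grey pail is hanging by its handle on both prongs of the double hook, and I handed the job in at about 25.7 s of the 67 s allowed.

- **Handle:** I swung it upright with the pail standing. The pail did not visibly move, but the gripper pressed down on it with about 5 N at the top of the swing.
- **Lift:** I lifted the pail by the sleeve and carried it over; about 2.9 N hung on the wrist.
- **Hanging:** I felt for the hook in 0.3–0.5 mm steps. The wrist force went from −2.8 N to +1.0 N, so the hook carried about 4 N, well under the 12 N limit. The moment about the hook axis stayed about the same, which fits both prongs sharing the load. Only then did I open the gripper, in small steps, and back straight up.

**Last checks:** The pictures show the bar in both dips and the pail level. The gripper is about 126 mm above where it let go, with no force on it. The bottles, the tin and the other pails look untouched. The bar is about 1 mm off the centre of the dip, inside the 8 mm flat. The camera fits put the dip wire at 200–203 mm and contact by feel came at about 201 mm, so they agree. No check failed, but the hand-in gives no verdict.

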